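# Snap the cap onto the incense stick holder

## Robot

A 6-joint arm with a two-finger parallel gripper is mounted at the origin on the work surface. World frame = base frame: x ahead of the robot, y to its left, z up, the work surface at z = 0. Lengths are in m, angles in rad, forces in N, time in s.
With the tool pointing down it reaches from about 0.25 to 0.725 m from the base axis. Payload 4 kg.
Tool frame: the origin (TCP) lies midway between the tips of the shut fingers; the grasp point (between the pads) lies 19 mm behind it; y points along the fingers, x is the direction in which the jaws open and shut, and the axes are right-handed (so a half turn about y gives the same grasp; the last joint's range is limited). The gripper opens to 85 mm and grips with 20 to 120 N. Pads are 22 mm wide; open, the fingers measure 114 mm over their backs; the gripper's body (76 mm by 85 mm) begins 54 mm behind the grasp point. The pads swing forward as they close: fully open they stand 13 mm farther back than shut.
Start: joints at [0, 0.241, 0.005, 1.335, 0, 1.571], TCP at [0.5, -0, 0.231] pointing down, gripper open.
Joint ranges: [-2.72, 2.72], [-1.05, 1.87], [-1.09, 1.28], [-1.99, 2.15], [-1.42, 1.44], [-3.14, 3.14]. Speed limits (rad/s): [2.79, 2.79, 3.14, 3.14, 3.14, 3.14].

## Interface

Orientations are given as a unit quaternion [x, y, z, w].
In Python, from workcell import bot gives the robot as it stands. The module is installed in compiled form; this text tells all that it offers.
- The arm moves only by the shell command python3 -m inch 'ROWS'. ROWS is text: rows parted by semicolons, each of 7 numbers parted by spaces: the turn, a rotation vector about the tool's x, y, z in degrees, then the shift along the tool's x, y, z in mm, then the closure, from 0 (fully open) to 1 (shut). In form: ax ay az dx dy dz fingers; .... A call has 1 to 12 rows; each row shifts and turns the commanded pose from where the row before left it, along the tool's axes as they then stand; what a row does not reach is not made up. A row lasts 1/8 s, in which the tool goes at most 62.5 mm and 10.7 degrees, less where a joint would pass 70% of its speed; a pose out of reach is approached as far as the arm can. A call with a gripper value outside its range is refused whole. The fingers move at their own pace and stop on an object; the grip force is fixed at half the most. Time passes only in rows, so rows that do not move let the fingers close. It gives the time, the measured TCP pose, the force and the opening at its end, in the units of the state.
- bot.get_obs(): the state, without advancing time (a new reading comes with each control period).
- bot.camera(name): name is "scene" or "side" or "wrist"; returns a dict with "color" (420x560x3 uint8, blue, green, red), "fx", "fy", "cx", "cy" (pixels), "extrinsics" (4x4, takes a point from world to camera coordinates). Camera axes: x right, y up, looking along -z (the intrinsics and any distortion apply to the point x, -y, -z); pixel columns grow to the right and rows downward; lengths in m; the calibration is good to about 2 mm. A picture is of the moment at which its call begins. There is no depth.
- bot.job_done(): hands the job in, once; it reports no verdict.
Trained networks look in the newest picture that a camera, given by its name, has taken for a name from the list of things; names that differ only in an ending like _2 or _b are one class to them, and where a whole thing is asked for, a point or a joint stands for the part that bears it (a point fixed in the world has none). Each returns a list of dicts, best first, with "conf" (0 to 1); they miss things now and then, are a little off and sometimes report something else, mostly with a low value. They report only what shows in the picture. A call takes as long as a camera call. They do not tell look-alikes from the thing itself.
- bot.look_for(name, camera): "extent" ([left, top, right, bottom] in pixels, round what is visible of it).
- bot.cut_out(name, camera): "region" (420x560 bool, what is visible of it) and "extent" ([left, top, right, bottom] in pixels, round what is visible of it).
- bot.spot_point(name, camera): "point" ([column, row] in pixels: a listed point, or the origin of a listed thing).
The state is a dict: "clock": time; "joint_pos": joint angles; "joint_vel": joint speeds; "tau": joint torques, N m; "eef_pos": TCP position; "tool_rot": TCP orientation; "ft_force": force on the tool from outside, world axes, zero at the start; "ft_torque": the same for the moment, N m; "grip_width": finger opening in m.
Only numpy, scipy, OpenCV 4.12 (cv2) and the standard library are available. Lean on these libraries where they do the work, as an engineer would, in place of code of your own. Each camera call takes 0.05 s, during which the arm holds its last target.

## Task

Get the incense stick holder ready: first slide the round slate coaster across the table, without lifting it, until it rests against the front face of the clamped acrylic holder, centred on it, to catch the ash. Then fetch the round black cap and press it straight down onto the holder's stud: it clicks partway, so keep pressing after the click until it sits flat on the steel collar, and finish still pushing it down firmly there (about 10 N) so that I can tighten the clamp. Leave everything else where it stands.

Things in the scene. Friction and masses are not known exactly. Their poses are not given: they have to be found in the camera images.
- coaster: Loose round slate coaster, dark grey, 90 mm in diameter, 10 mm thick, about 0.17 kg, lying flat on the table. Origin at the centre of its underside. Too wide to grip: it is pushed by its rim.
- holder: Fixed clear acrylic block, 50 mm (its x) by 80 mm (its y) by 50 mm high, standing on the table, with a steel stud on top. Origin on the table top under the stud's axis, at the block's centre; z up, -x points out of the front face (25 mm from the origin), roughly towards the robot. The dark steel clamp stands behind it, 36 to 90 mm along +x, 85 mm high and 50 mm wide: grip the cap across y.
- step: Fixed low brushed aluminium shelf behind the holder, 170 mm deep (x), 1.1 m long (y), top 40 mm above the table; the screw clamp holds the acrylic holder to its front edge. A white porcelain censer, boxes and a tray stand on its ends. Origin on the table top under its centre.
- bay (a point): Where the coaster's origin belongs: on the table, 70 mm in front of the stud's axis (-x of the holder), where the coaster touches the middle of the front face.
- collar: Fixed flat steel washer, 40 mm in diameter, 2 mm thick, on top of the acrylic block around the stud's foot (upper face 52 mm above the table); the cap's rim sits on it. Origin at the centre of its underside.
- stud_foot (a point): Stud's axis at the collar's upper face, 52 mm above the table; axes as the holder's. The stud rises 20 mm, 13 mm wide, tapering to 6 mm, with four sprung balls 8 mm up, standing out to 20 mm across. The cap set on it stops on the balls, rim 12 mm above the collar; pressing takes about 7 to 10 N, the force drops (click) with the rim 9 to 5 mm up, then it bottoms hard on the collar.
- cap: Loose round black plastic snap cap, 36 mm in diameter, 26 mm high, 0.03 kg, standing mouth down on the table, left or right (the black cone dish is on the other side). Origin at the centre of its rim (underside), z up through its closed top. The mouth has a lip 16 mm in bore and 3 mm high; above it the bore is 26 mm wide and reaches 22 mm up.
- cone_dish: Bystander: shallow black ceramic cone dish, 72 mm in diameter, 20 mm high; origin at the centre of its underside.
- bell: Bystander: silver hand bell standing upright, 60 mm in diameter, 92 mm high; origin at the centre of its underside.
- tin: Bystander: round aluminium tin, 64 mm in diameter, 45 mm high; origin at the centre of its underside.
- tealight: Bystander: tealight in an aluminium cup, 38 mm in diameter, 16 mm high (wick to 24 mm); origin at the centre of its underside.
- matchbox: Bystander: matchbox 35 x 55 x 15 mm; origin at the centre of its underside.
Not all that is in view belongs to the job. Of the things that look like the cap, take the one that is farthest from the robot's base at the start.

How it is judged:
By the outcome, as a careful person would: the job done as asked, in the order asked, and still so for the second after the job is handed in, while the arm keeps its last pose, push and grip.
It also fails if it takes over 51 s, if anything falls off the work surface, if the arm or the gripper's body presses on something with over 40 N, if the wrist force passes 120 N, or if a joint passes its speed limit or range.

## Working session

There is one attempt and no reset: what is moved stays moved. The work goes in short steps, Python scripts to look and compute and a shell command to move; the robot and the scene stay as the last step left them, time stands still between calls to the robot, and variables do not carry over. Pictures are saved under pics/ and viewed, and the job is handed in when it is done.

```bash
mkdir -p pics; ls
python3 - <<'E'
from workcell import bot
import cv2
o=bot.get_obs()
for k,v in o.items(): print(k,v)
for c in ["scene","side","wrist"]:
    d=bot.camera(c); cv2.imwrite(f"pics/{c}0.png",d["color"]); print(c,d["fx"],d["fy"],d["cx"],d["cy"],d["extrinsics"], d.keys())
    for n in ["coaster","holder","collar","cap","cone_dish","stud_foot","bell","tin","tealight","matchbox","step"]:
        for r in bot.look_for(n,c)[:4]: print(n,r)
        for r in bot.spot_point(n,c)[:4]: print("   pt",n,r)
print(bot.get_obs()["clock"])
E
```

```text
pics
clock 0.0
joint_pos [ 2.08709355e-05  2.41389079e-01  3.71101533e-03  1.33517353e+00
 -3.09355538e-05  1.57077282e+00]
joint_vel [-0.00131769 -0.00179882 -0.00066595 -0.00053368 -0.00021313  0.00217274]
tau [ 5.50268451e-04 -3.72315860e+01  2.52406776e+01  1.67737965e-02
  2.29149265e-05  1.14679995e-05]
eef_pos [4.99372060e-01 1.03342148e-06 2.30419833e-01]
tool_rot [ 0.70711734 -0.00071094 -0.00074235 -0.70709547]
ft_force [ 0.42420144 -0.41091086 -1.06181758]
ft_torque [-0.02275742  0.01935246  0.0347006 ]
grip_width 0.08529603642728743
scene 515.8943863180149 515.8943863180149 285.388183257424 213.99319167181085 [[ 0.34470136  0.93869189 -0.00620488 -0.21982696]
 [-0.73778158  0.27499921  0.61648501  0.38753233]
 [ 0.58039582 -0.20792537  0.7873422  -1.83251827]
 [ 0.          0.          0.          1.        ]] dict_keys(['color', 'fx', 'fy', 'cx', 'cy', 'extrinsics'])
coaster {'extent': [242.7, 191.3, 272.0, 216.5], 'conf': 0.55}
coaster {'extent': [257.8, 228.3, 301.7, 268.4], 'conf': 0.24}
   pt coaster {'point': [259.0, 203.8], 'conf': 0.7}
holder {'extent': [260.3, 22
[... 4718 characters left out ...]
 365.0], 'conf': 0.86}
cap {'extent': [271.6, 355.2, 301.8, 369.8], 'conf': 0.82}
cap {'extent': [153.9, 291.1, 183.6, 327.0], 'conf': 0.62}
   pt cap {'point': [283.6, 368.5], 'conf': 0.7}
   pt cap {'point': [170.2, 304.7], 'conf': 0.64}
   pt cap {'point': [219.8, 340.7], 'conf': 0.62}
   pt cap {'point': [192.3, 385.3], 'conf': 0.59}
stud_foot {'extent': [388.2, 165.9, 545.2, 259.4], 'conf': 0.95}
   pt stud_foot {'point': [435.2, 216.8], 'conf': 0.6}
matchbox {'extent': [362.9, 378.6, 374.0, 383.0], 'conf': 0.41}
matchbox {'extent': [202.3, 162.4, 287.5, 245.4], 'conf': 0.3}
step {'extent': [454.2, 1.1, 560.0, 420.0], 'conf': 0.91}
   pt step {'point': [534.6, 187.2], 'conf': 0.71}
3.45
```

View pics.

View pics/scene0.png

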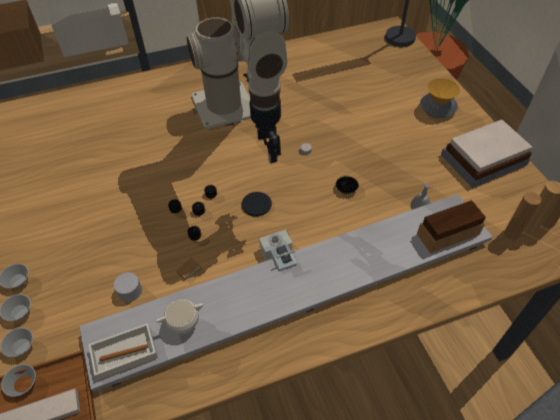

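View pics/side0.png

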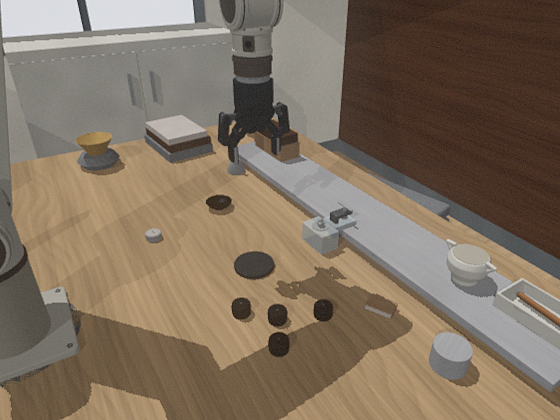

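View pics/wrist0.png

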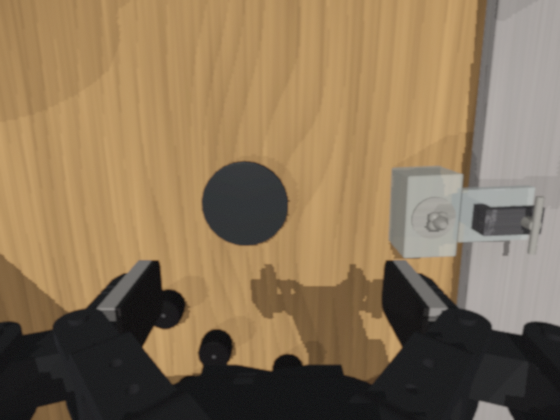

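```bash
cat > h.py <<'E'
import numpy as np, cv2
from scipy.spatial.transform import Rotation as Rn
def pix(d,p):
    E=np.asarray(d["extrinsics"]); c=E[:3,:3]@np.asarray(p,float)+E[:3,3]
    return np.array([d["cx"]+d["fx"]*c[0]/-c[2], d["cy"]+d["fy"]*(-c[1])/-c[2]])
def ray(d,uv):
    E=np.asarray(d["extrinsics"]);R=E[:3,:3];o=-R.T@E[:3,3]
    v=R.T@np.array([(uv[0]-d["cx"])/d["fx"],-(uv[1]-d["cy"])/d["fy"],-1.]); return o,v
def onz(d,uv,z):
    o,v=ray(d,uv); return o+v*(z-o[2])/v[2]
K={"scene":dict(fx=515.8943863180149,fy=515.8943863180149,cx=285.388183257424,cy=213.99319167181085,extrinsics=np.array([[ 0.34470136,0.93869189,-0.00620488,-0.21982696],[-0.73778158,0.27499921,0.61648501,0.38753233],[0.58039582,-0.20792537,0.7873422,-1.83251827],[0,0,0,1]])),
"side":dict(fx=440.20135957953187,fy=440.20135957953187,cx=284.21423162541333,cy=209.94237322282206,extrinsics=np.array([[0.86157306,-0.50760432,0.00545143,-0.49011234],[0.25755501,0.44636001,0.85698784,-0.2332734],[-0.43744403,-0.73695359,0.51530779,-0.80522821],[0,0,0,1]])),
"wrist":dict(fx=367.0390363981344,fy=367.0390363981344,cx=271.8236717687035,cy=204.4869985671484,extrinsics=np.array([[1,-2.43e-4,-2.553e-5,-5.00304172e-01],[2.2796e-4,9.65359177e-01,-2.60924525e-01,3.33293562e-02],[8.806e-5,2.60924511e-01,9.65359203e-01,-3.77174736e-01],[0,0,0,1]]))}
E
python3 - <<'E'
from h import *
W,S,D=K["wrist"],K["scene"],K["side"]
print(Rn.from_quat([0.70711734,-0.00071094,-0.00074235,-0.70709547]).as_matrix().round(3))
im=cv2.imread("pics/wrist0.png"); g=cv2.cvtColor(im,cv2.COLOR_BGR2GRAY)
# coaster: dark blob
m=((g<75).astype(np.uint8)); m[:, :195]=0; m[:,295:]=0; m[:155]=0; m[252:]=0
n,l,st,ce=cv2.connectedComponentsWithStats(m); i=1+st[1:,4].argmax(); 
cs,_=cv2.findContours((l==i).astype(np.uint8),cv2.RETR_EXTERNAL,cv2.CHAIN_APPROX_NONE)
e=cv2.fitEllipse(max(cs,key=len)); print("ellipse",e, onz(W,e[0],.01), onz(W,e[0],.005))
for nm,d,e in [("scene",S,[242.7,191.3,272,216.5]),("side",D,[233.2,251.7,275.3,278.3])]:
    print("coaster",nm,onz(d,[(e[0]+e[2])/2,(e[1]+e[3])/2],.006))
print("collar w",onz(W,[433.2,217.2],.052),"sc",onz(S,[274.9,240.6],.052),"sd",onz(D,[321.,226.6],.052), onz(D,[320.1,225.7],.052),onz(S,[273.3,236.5],.052))
for nm,d,L in [("scene",S,[(175,206),(210.5,191.5),(198.5,208.5),(194.2,233)]),("side",D,[(241.5,308),(277,314.5),(279,344.5),(323,310)]),("wrist",W,[(169,309),(215.5,347)])]:
    for p in L: q=onz(d,p,.013); print(nm,p,q.round(4),np.hypot(q[0],q[1]).round(4))
for c,b in [("wrist",(370,130,560,290)),("side",(220,190,400,370)),("scene",(150,170,320,290))]:
    im=cv2.imread(f"pics/{c}0.png")[b[1]:b[3],b[0]:b[2]]; cv2.imwrite(f"pics/{c}0z.png",cv2.resize(im,None,fx=4,fy=4,interpolation=cv2.INTER_CUBIC))
E
```

```text
[[ 1.    -0.002 -0.   ]
 [ 0.    -0.     1.   ]
 [-0.002 -1.    -0.   ]]
ellipse ((244.8126678466797, 203.13723754882812), (82.086669921875, 84.38125610351562), 113.58967590332031) [ 0.47266789 -0.03050387  0.01      ] [ 0.47228665 -0.03183551  0.005     ]
coaster scene [ 0.47790488 -0.03066717  0.006     ]
coaster side [ 0.47037951 -0.03542783  0.006     ]
collar w [ 0.64778098 -0.03265878  0.052     ] sc [ 0.65354292 -0.03588745  0.052     ] sd [ 0.64645895 -0.03784173  0.052     ] [ 0.64682663 -0.03358523  0.052     ] [ 0.63908258 -0.03543069  0.052     ]
scene (175, 206) [ 0.4056 -0.2639  0.013 ] 0.4839
scene (210.5, 191.5) [ 0.3876 -0.1502  0.013 ] 0.4157
scene (198.5, 208.5) [ 0.4393 -0.2008  0.013 ] 0.483
scene (194.2, 233) [ 0.5222 -0.2344  0.013 ] 0.5724
side (241.5, 308) [ 0.3837 -0.1506  0.013 ] 0.4122
side (277, 314.5) [ 0.4346 -0.2006  0.013 ] 0.4787
side (279, 344.5) [ 0.4011 -0.2664  0.013 ] 0.4815
side (323, 310) [ 0.5176 -0.2348  0.013 ] 0.5683
wrist (169, 309) [ 0.3872 -0.1502  0.013 ] 0.4153
wrist (215.5, 347) [ 0.4364 -0.1986  0.013 ] 0.4794
```

View pics/wrist0z.png

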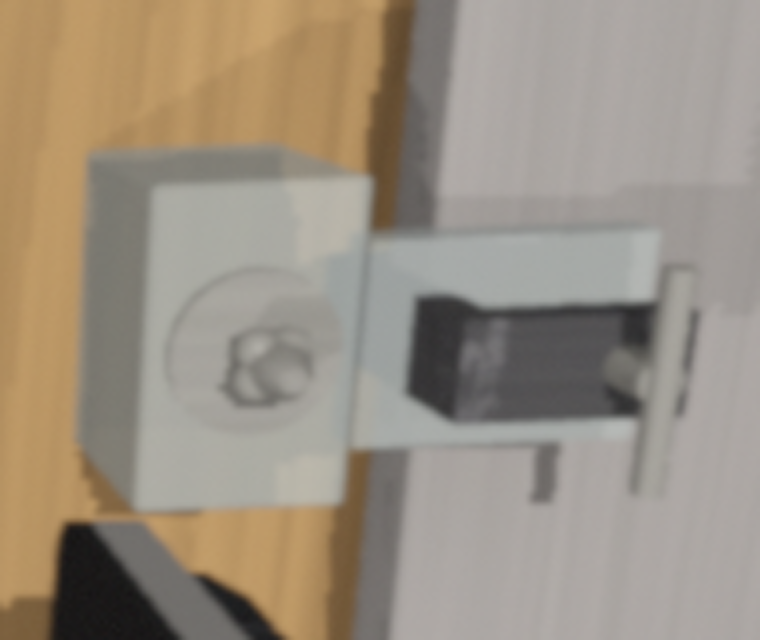

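View pics/side0z.png

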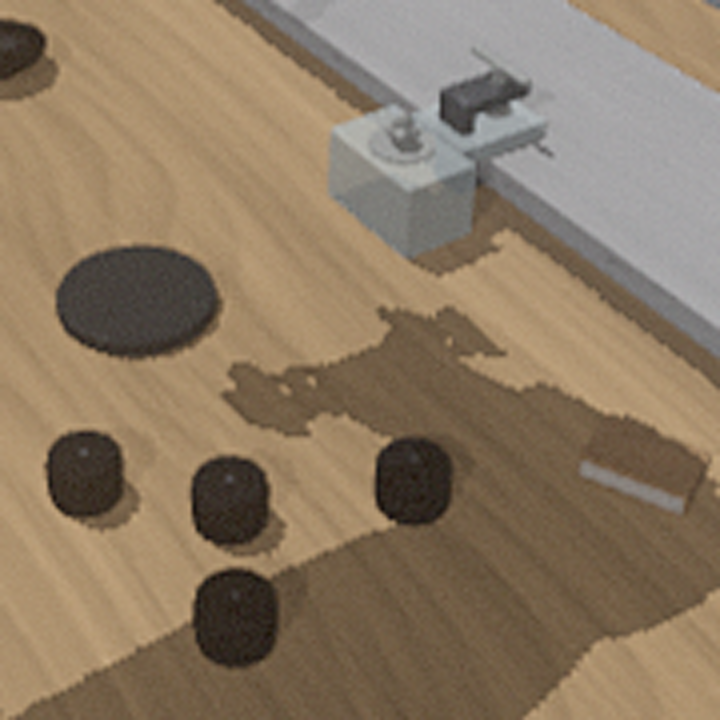

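View pics/scene0z.png

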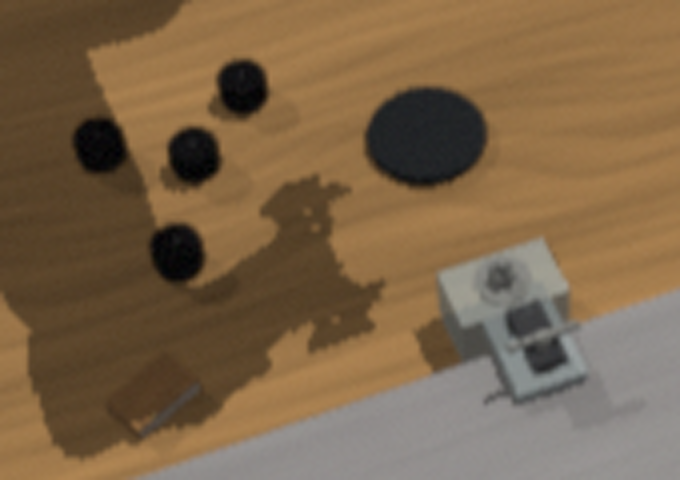

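Run:
```python
from h import *
W,S,D=K["wrist"],K["scene"],K["side"]
c=[np.array([370+a/4,130+b/4]) for a,b in [(154,184),(374,178),(345,502),(133,510)]]
P=[onz(W,p,.05) for p in c]
for p in P: print(p.round(4))
print("mean",np.mean(P,0)); 
for a,b in [(3,0),(2,1)]: v=P[b]-P[a]; print(np.degrees(np.arctan2(-v[0],v[1])),np.linalg.norm(v))
for a,b in [(0,1),(3,2)]: v=P[b]-P[a]; print(np.degrees(np.arctan2(v[1],v[0])),np.linalg.norm(v))
# collar ellipse centre zoom (258,350); stud tip (290,370)
print("collar",onz(W,[370+256/4,130+350/4],.052),"tip",onz(W,[370+288/4,130+370/4],.072))
z=lambda x,y,x0,y0:(x0+x/4,y0+y/4)
print("side collar",onz(D,z(403,147,220,190),.052),"scene collar",onz(S,z(500,285,150,170),.052))
for nm,d,L in [("side",D,[(365,293),(395,318),(381,306)]),("scene",S,[(190,268)])]:
    for p in L: print("match",onz(d,p,.015).round(3))
sd=[(330,130),(400,102),(475,152),(407,188)]
Q=[onz(D,z(*p,220,190),.05) for p in sd]; print(np.mean(Q,0)); 
for q in Q: print(q.round(4))
sc=[(437,270),(545,238),(570,290),(465,325)]
Q=[onz(S,z(*p,150,170),.05) for p in sc]; 
for q in Q: print(q.round(4))
```

```text
[0.6223 0.0052 0.05  ]
[0.6712 0.0065 0.05  ]
[ 0.6749 -0.0712  0.05  ]
[ 0.6249 -0.0732  0.05  ]
mean [ 0.64828757 -0.03317953  0.05      ]
1.9145715553311018 0.07843516304397245
2.7311088358796636 0.07779547242682412
1.5756604077860652 0.04890883273983412
2.324999153899008 0.050017906685128496
collar [ 0.64854509 -0.03294572  0.052     ] tip [ 0.6467046  -0.03127037  0.072     ]
side collar [ 0.64558468 -0.03807847  0.052     ] scene collar [ 0.65567364 -0.0363512   0.052     ]
match [ 0.618 -0.239  0.015]
match [ 0.622 -0.322  0.015]
match [ 0.621 -0.284  0.015]
match [ 0.634 -0.273  0.015]
[ 0.65019213 -0.03113747  0.05      ]
[0.6202 0.0015 0.05  ]
[0.6745 0.0069 0.05  ]
[ 0.6809 -0.0612  0.05  ]
[ 0.6252 -0.0718  0.05  ]
[ 0.6275 -0.0722  0.05  ]
[0.6278 0.0065 0.05  ]
[0.6748 0.0073 0.05  ]
[ 0.677  -0.0689  0.05  ]
```

```bash
python3 -m inch '0 5 0 0 0 0 0.4'
```

```text
clock: 3.58
eef_pos: [0.5, -0.0, 0.2313]
tool_rot: [0.706, -0.032, 0.032, -0.706]
ft_force: [-0.7, 0.7, 0.0]
grip_width: 0.0699
```

```bash
python3 - <<'E'
from workcell import bot
o=bot.get_obs(); print(o["joint_pos"].round(3),o["ft_force"],o["grip_width"])
E
python3 -m inch '0 10.5 0 -12 0 -8 0.4;0 10.5 0 -25 0 -15 0.4;0 10.5 0 -50 0 0 0.4;0 10.5 0 0 0 0 0.4;0 10.5 0 0 0 0 0.4;0 10.5 0 0 0 0 0.4;0 10.5 0 0 0 0 0.4;0 9.5 0 0 0 0 0.4'
```

```text
[-0.     0.241  0.005  1.335 -0.     1.66 ] [-0.73385238  0.72259243  0.04643194] 0.06987861160108419
clock: 4.58
eef_pos: [0.4143, 0.0072, 0.2314]
tool_rot: [-0.507, 0.493, -0.493, 0.507]
ft_force: [-0.5, 0.2, 0.3]
grip_width: 0.0511
```

Run:
```python
from workcell import bot
from h import *
d=bot.camera("wrist"); cv2.imwrite("pics/w1.png",d["color"]); np.savez("w1.npz",**{k:d[k] for k in ["fx","fy","cx","cy","extrinsics"]})
o=bot.get_obs(); print(o["eef_pos"],Rn.from_quat(o["tool_rot"]).as_matrix().round(4),o["joint_pos"].round(3))
for n,z in [("coaster",.01),("collar",.052)]:
    for r in bot.look_for(n,"wrist")[:2]: e=r["extent"]; print(n,r,onz(d,[(e[0]+e[2])/2,(e[1]+e[3])/2],z).round(4))
```

```text
[0.41431657 0.00723943 0.23139488] [[ 2.610e-02  2.000e-04  9.997e-01]
 [-9.997e-01  1.000e-04  2.610e-02]
 [-0.000e+00 -1.000e+00  2.000e-04]] [ 0.017  0.071 -0.199  1.301  0.     3.133]
coaster {'extent': [269.7, 65.7, 363.0, 164.4], 'conf': 0.62} [ 0.4728 -0.0337  0.01  ]
```

View pics/w1.png

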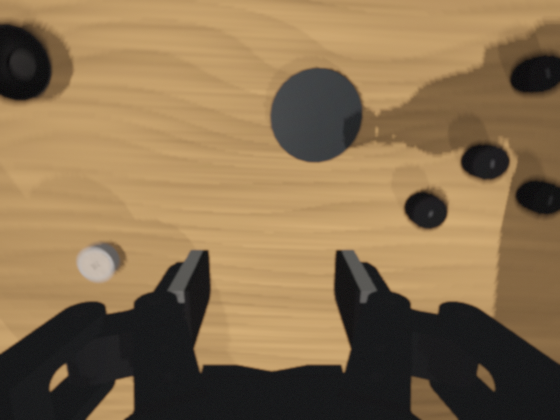

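```bash
python3 -m inch '0 -0.6 0 41 0 -5.4 0.4;0 0 0 0 58 0 0.4;0 0 0 0 58 0 0.4;0 0 0 0 58 0 0.4;0 0 0 0 35 0 0.4;0 0 0 0 16 0 0.4;0 0 0 0 0 0 0.4'
python3 - <<'E'
from workcell import bot
from h import *
d=bot.camera("wrist"); cv2.imwrite("pics/w2.png",d["color"])
o=bot.get_obs(); print(o["eef_pos"],Rn.from_quat(o["tool_rot"]).as_matrix().round(4),o["ft_force"])
np.savez("w2.npz",**{k:d[k] for k in ["fx","fy","cx","cy","extrinsics"]})
E
```

```text
clock: 5.6
eef_pos: [0.4091, -0.0338, 0.0052]
tool_rot: [0.512, -0.489, 0.487, -0.511]
ft_force: [1.1, 0.6, -0.0]
grip_width: 0.051
[ 0.41010802 -0.03392855  0.00613652] [[ 4.690e-02 -1.100e-03  9.989e-01]
 [-9.989e-01  1.000e-04  4.690e-02]
 [-2.000e-04 -1.000e+00 -1.100e-03]] [0.4081114  0.01904304 0.05782778]
```

View pics/w2.png

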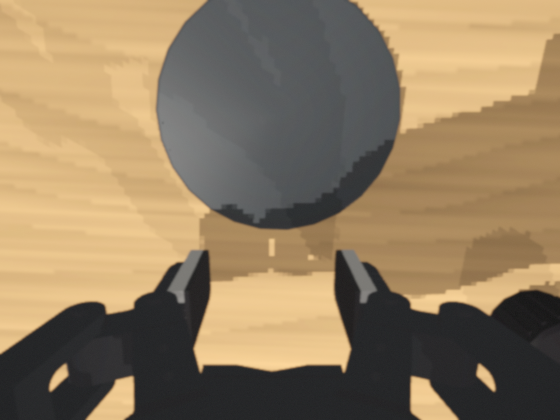

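```bash
python3 -m inch '0 0.4 0 0 4 0 0.4;0 0 0 0.9 0 8 0.4;0 0 0 0.9 0 8 0.4;0 0 0 0.9 0 12 0.4;0 0 0 0.9 0 12 0.4;0 0 0 0.9 0 12 0.4;0 0 0 0.9 0 12 0.4;0 0 0 0.9 0 12 0.4;0 0 0 0.9 0 12 0.4;0 0 0 0.9 0 10 0.4;0 0 0 0 0 6 0.4;0 0 0 0 0 2 0.4'
python3 - <<'E'
from workcell import bot
from h import *
d=bot.camera("wrist"); cv2.imwrite("pics/w3.png",d["color"])
o=bot.get_obs(); print(o["eef_pos"],Rn.from_quat(o["tool_rot"]).as_matrix().round(4),o["ft_force"])
np.savez("w3.npz",**{k:d[k] for k in ["fx","fy","cx","cy","extrinsics"]})
E
```

```text
clock: 7.15
eef_pos: [0.5169, -0.038, 0.0022]
tool_rot: [0.51, -0.49, 0.49, -0.509]
ft_force: [-1.1, -0.8, 1.2]
grip_width: 0.0511
[ 0.5167983  -0.037988    0.00225898] [[ 3.840e-02 -1.000e-04  9.993e-01]
 [-9.993e-01 -1.000e-04  3.840e-02]
 [ 1.000e-04 -1.000e+00 -1.000e-04]] [-1.21302096  0.27531231  1.06851016]
```

View pics/w3.png

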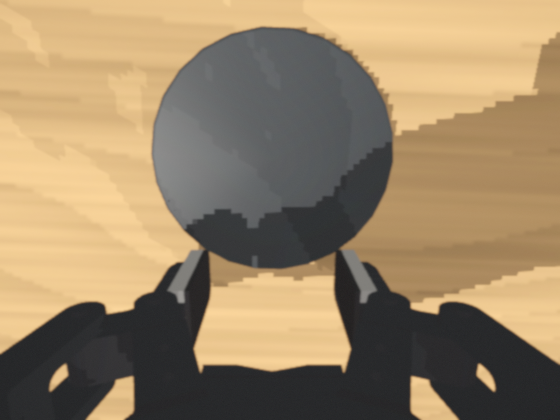

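Run:
```python
from workcell import bot
from h import *
for c in ["side","scene"]:
    d=bot.camera(c); cv2.imwrite(f"pics/{c}1.png",d["color"])
    for n,z in [("coaster",.01),("stud_foot",.052),("collar",.052)]:
        if n=="coaster":
            for r in bot.look_for(n,c)[:2]: e=r["extent"]; print(n,r,onz(d,[(e[0]+e[2])/2,(e[1]+e[3])/2],.006).round(4))
        else:
            for r in bot.spot_point(n,c)[:2]: print(n,r,onz(d,r["point"],z).round(4))
b=(270,180,390,290); im=cv2.imread("pics/side1.png")[b[1]:b[3],b[0]:b[2]]; cv2.imwrite("pics/side1z.png",cv2.resize(im,None,fx=5,fy=5,interpolation=cv2.INTER_CUBIC))
b=(220,180,320,290); im=cv2.imread("pics/scene1.png")[b[1]:b[3],b[0]:b[2]]; cv2.imwrite("pics/scene1z.png",cv2.resize(im,None,fx=5,fy=5,interpolation=cv2.INTER_CUBIC))
```

```text
coaster {'extent': [271.1, 242.1, 308.1, 266.7], 'conf': 0.65} [ 0.5589 -0.0413  0.006 ]
stud_foot {'point': [320.1, 224.6], 'conf': 0.83} [ 0.6495 -0.0296  0.052 ]
collar {'point': [321.1, 227.6], 'conf': 0.6} [ 0.6442 -0.0415  0.052 ]
coaster {'extent': [252.5, 214.1, 278.8, 239.8], 'conf': 0.76} [ 0.5679 -0.0351  0.006 ]
stud_foot {'point': [273.0, 239.5], 'conf': 0.61} [ 0.6483 -0.0395  0.052 ]
stud_foot {'point': [274.8, 238.1], 'conf': 0.21} [ 0.6456 -0.0334  0.052 ]
collar {'point': [275.7, 241.6], 'conf': 0.57} [ 0.6574 -0.035   0.052 ]
collar {'point': [416.2, 200.4], 'conf': 0.34} [0.6622 0.3936 0.052 ]
```

View pics/side1z.png

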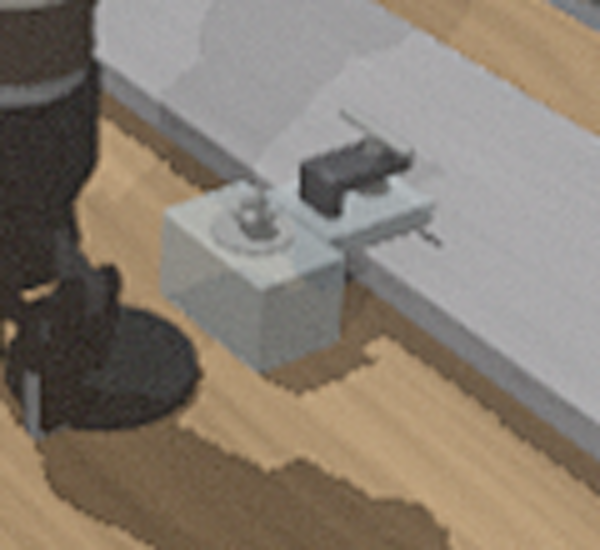

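View pics/scene1z.png

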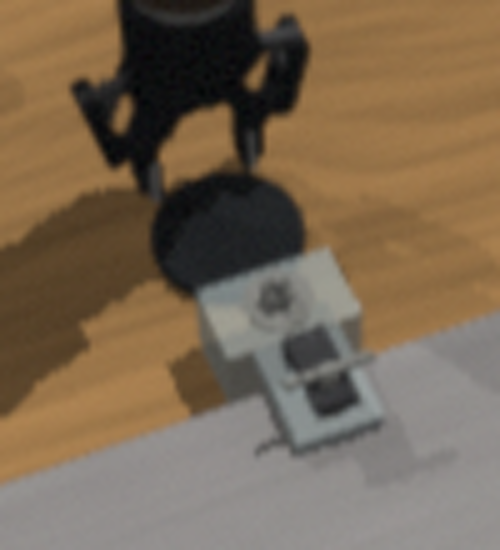

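```bash
cat > fit.py <<'E'
from h import *
from scipy.optimize import least_squares
W,S,D=K["wrist"],K["scene"],K["side"]
def world(p,c):
    x,y,a=p; X,Y,Z=c; return np.array([x+X*np.cos(a)-Y*np.sin(a),y+X*np.sin(a)+Y*np.cos(a),Z])
f,b,l,r,t,o=-.025,.025,.04,-.04,.05,0.
sets={"wrist0":(W,[((154,184),(f,l,t)),((374,178),(b,l,t)),((345,502),(b,r,t)),((133,510),(f,r,t)),((90,157),(f,l,o)),((80,440),(f,r,o))],370,130,4),
"side0":(D,[((330,130),(f,l,t)),((400,102),(b,l,t)),((475,152),(b,r,t)),((407,188),(f,r,t)),((332,195),(f,l,o)),((410,258),(f,r,o)),((473,228),(b,r,o))],220,190,4),
"side1":(D,[((163,213),(f,l,t)),((243,182),(b,l,t)),((345,250),(b,r,t)),((263,290),(f,r,t)),((163,297),(f,l,o)),((263,372),(f,r,o)),((340,340),(b,r,o))],270,180,5),
"scene0":(S,[((437,270),(f,r,t)),((545,238),(f,l,t)),((570,290),(b,l,t)),((465,335),(b,r,t))],150,170,4),
"scene1":(S,[((198,292),(f,r,t)),((332,250),(f,l,t)),((361,308),(b,l,t)),((228,358),(b,r,t)),((222,414),(b,r,o))],220,180,5)}
for k,(d,L,x0,y0,s) in sets.items():
    # crop upscaled by s: full = x0+ (u+.5)/s-.5
    q=[(np.array([x0+(u+.5)/s-.5,y0+(v+.5)/s-.5]),c) for (u,v),c in L]
    F=lambda p:np.concatenate([pix(d,world(p,c))-uv for uv,c in q])
    R=least_squares(F,[.65,-.035,.03]); print(k,R.x[:2].round(4),np.degrees(R.x[2]).round(2),"res",np.abs(R.fun).max().round(2))
# coaster ellipse in initial pics
def ell(fn,box,th):
    g=cv2.cvtColor(cv2.imread(fn),cv2.COLOR_BGR2GRAY).astype(int); m=np.zeros(g.shape,np.uint8); x0,y0,x1,y1=box
    m[y0:y1,x0:x1]=(g[y0:y1,x0:x1]<th); n,lab,st,ce=cv2.connectedComponentsWithStats(m); i=1+st[1:,4].argmax()
    M=(lab==i); cs,_=cv2.findContours(M.astype(np.uint8),cv2.RETR_EXTERNAL,cv2.CHAIN_APPROX_NONE)
    return cv2.fitEllipse(max(cs,key=len)), st[i]
for fn,box,d,th in [("pics/wrist0.png",(195,155,295,252),W,75),("pics/side0.png",(228,245,282,284),D,85),("pics/scene0.png",(238,185,276,220),S,65)]:
    e,st=ell(fn,box,th); print(fn,e,st,onz(d,e[0],.0075).round(4))
E
python3 fit.py
python3 - <<'E'
from h import *
for n in ["w1","w2","w3"]:
    d=dict(np.load(n+".npz")); im=cv2.imread(f"pics/{n}.png"); hsv=cv2.cvtColor(im,cv2.COLOR_BGR2HSV)
    m=(hsv[...,1]<90).astype(np.uint8); m[250:]=0
    if n=="w1": m[:, :250]=0; m[:,380:]=0
    n_,l,st,ce=cv2.connectedComponentsWithStats(m); i=1+st[1:,4].argmax()
    cs,_=cv2.findContours((l==i).astype(np.uint8),cv2.RETR_EXTERNAL,cv2.CHAIN_APPROX_NONE); c=max(cs,key=len)[:,0]
    c=c[(c[:,1]>1)&(c[:,1]<235)]
    Pw=np.array([onz(d,p,.01)[:2] for p in c]); A=np.c_[2*Pw,np.ones(len(Pw))]; s=np.linalg.lstsq(A,(Pw**2).sum(1),rcond=None)[0]
    print(n,st[i],s[:2].round(4),np.sqrt(s[2]+s[0]**2+s[1]**2).round(4))
    C=-d["extrinsics"][:3,:3].T@d["extrinsics"][:3,3]; print("cam",C.round(4))
E
```

```text
wrist0 [ 0.6487 -0.0334] 2.64 res 2.21
side0 [ 0.651  -0.0294] 3.13 res 2.09
side1 [ 0.6488 -0.0319] 4.09 res 0.97
scene0 [ 0.6522 -0.033 ] 2.77 res 1.22
scene1 [ 0.6508 -0.0339] 1.33 res 1.38
pics/wrist0.png ((244.8126678466797, 203.13723754882812), (82.086669921875, 84.38125610351562), 113.58967590332031) [ 203  162   85   83 5559] [ 0.4725 -0.0312  0.0075]
pics/side0.png ((253.82786560058594, 265.068115234375), (26.846599578857422, 39.87798309326172), 89.1419448852539) [234 252  41  28 888] [ 0.4686 -0.0369  0.0075]
pics/scene0.png ((255.96046447753906, 203.9512176513672), (23.8868408203125, 29.04413604736328), 81.43145751953125) [241 192  31  25 581] [ 0.4778 -0.0349  0.0075]
w1 [ 270   68   92   94 6738] [ 0.4718 -0.0333] 0.0435
cam [0.4805 0.0094 0.3729]
w2 [  156     0   244   229 46139] [ 0.4724 -0.0328] 0.0437
cam [ 0.4757 -0.0305  0.1465]
w3 [  151    27   242   223 44076] [ 0.5646 -0.036 ] 0.0436
cam [ 0.583  -0.0352  0.1437]
```

```bash
python3 -m inch '0 0 0 0.5 0 3 0.4;0 0 0 0.5 0 3 0.4;0 0 0 0.5 0 3 0.4;0 0 0 0 0 2 0.4;0 0 0 0 0 1 0.4'
```

```text
clock: 8.22
eef_pos: [0.5288, -0.039, 0.0023]
tool_rot: [0.51, -0.49, 0.49, -0.509]
ft_force: [-1.8, -0.2, 0.9]
grip_width: 0.0513
```

```bash
python3 -m inch '0 0 0 0 0 1 0.4'; python3 -m inch '0 0 0 0 0 1 0.4'
```

```text
clock: 8.35
eef_pos: [0.5295, -0.039, 0.0022]
tool_rot: [0.51, -0.49, 0.49, -0.509]
ft_force: [-2.2, -0.8, 0.2]
grip_width: 0.0511
clock: 8.48
eef_pos: [0.5306, -0.0389, 0.0023]
tool_rot: [0.51, -0.49, 0.49, -0.509]
ft_force: [-1.6, 0.5, 1.2]
grip_width: 0.0511
```

```bash
for i in 1; do python3 -m inch '0 0 0 0 0 1 0.4' | tail -4; done; python3 -m inch '0 0 0 0 0 0.7 0.4' | grep -E "eef|force"
```

```text
eef_pos: [0.5316, -0.0389, 0.0023]
tool_rot: [0.51, -0.49, 0.49, -0.509]
ft_force: [-2.1, -0.0, 0.9]
grip_width: 0.0511
eef_pos: [0.5317, -0.0389, 0.0021]
ft_force: [-3.1, 0.3, 2.0]
```

```bash
python3 -m inch '0 0 0 0 0 0.7 0.4' | grep -E "eef|force"; python3 -m inch '0 0 0 0 0 0 0.4' | grep -E "eef|force"
```

```text
eef_pos: [0.5319, -0.0389, 0.0021]
ft_force: [-5.3, 0.5, 3.3]
eef_pos: [0.5319, -0.0388, 0.0021]
ft_force: [-5.1, -1.1, 2.6]
```

```bash
python3 -m inch '0 0 0 0 0 -6 0.4;0 0 0 0 0 -8 0.4;0 0 0 0 -40 0 0.2;0 0 0 0 -60 0 0;0 0 0 0 -60 30 0;0 0 0 0 -30 30 0;0 0 0 0 0 20 0;0 0 0 0 0 0 0'
python3 - <<'E'
from workcell import bot
from h import *
d=bot.camera("wrist"); cv2.imwrite("pics/w4.png",d["color"])
o=bot.get_obs(); print(o["eef_pos"],Rn.from_quat(o["tool_rot"]).as_matrix().round(4),o["ft_force"],o["grip_width"],o["joint_pos"].round(3))
np.savez("w4.npz",**{k:d[k] for k in ["fx","fy","cx","cy","extrinsics"]})
E
```

```text
clock: 9.98
eef_pos: [0.5981, -0.0363, 0.1884]
tool_rot: [-0.509, 0.49, -0.491, 0.51]
ft_force: [-0.3, 0.1, -0.7]
grip_width: 0.0855
[ 0.59669819 -0.03632967  0.18768724] [[ 3.850e-02 -5.000e-04  9.993e-01]
 [-9.993e-01  1.000e-04  3.850e-02]
 [-1.000e-04 -1.000e+00 -5.000e-04]] [-0.0992246  -0.9156492  -0.20689556] 0.08537625613317475 [-0.061  0.456  0.201  1.316  0.     3.042]
```

View pics/w4.png

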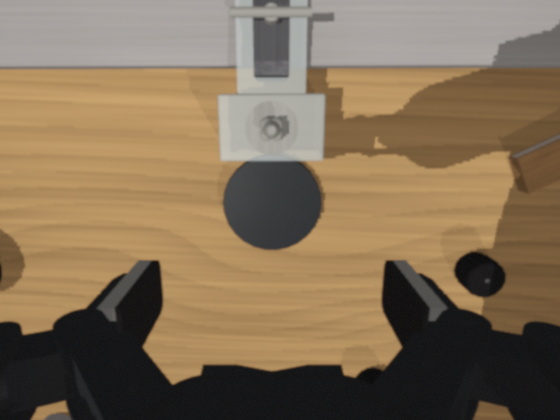

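Run:
```python
from h import *
d=dict(np.load("w4.npz")); im=cv2.imread("pics/w4.png")
cv2.imwrite("pics/w4z.png",cv2.resize(im[80:260,200:345],None,fx=4,fy=4,interpolation=cv2.INTER_CUBIC))
g=cv2.cvtColor(im,cv2.COLOR_BGR2GRAY); m=(g<80).astype(np.uint8); m[:165]=0; m[252:]=0; m[:,:215]=0; m[:,330:]=0
n_,l,st,ce=cv2.connectedComponentsWithStats(m); i=1+st[1:,4].argmax()
cs,_=cv2.findContours((l==i).astype(np.uint8),cv2.RETR_EXTERNAL,cv2.CHAIN_APPROX_NONE); c=max(cs,key=len)[:,0]; c=c[c[:,1]>167]
Pw=np.array([onz(d,p,.01)[:2] for p in c]); A=np.c_[2*Pw,np.ones(len(Pw))]; s=np.linalg.lstsq(A,(Pw**2).sum(1),rcond=None)[0]
print(s[:2].round(4),np.sqrt(s[2]+s[0]**2+s[1]**2).round(4),st[i])
for n,p,z in [("collar",(272,127.5),.052),("blk fl",(219.5,160.5),.05),("blk fr",(324.5,160.5),.05),("bl",(219.5,94.5),.05),("br",(325.5,94.5),.05),("cap",(480,274),.013)]: print(n,onz(d,p,z).round(4))
```

```text
[ 0.5798 -0.0374] 0.0435 [ 224  165   98   84 6781]
collar [ 0.6487 -0.0343  0.052 ]
blk fl [0.6223 0.0049 0.05  ]
blk fr [ 0.6254 -0.0754  0.05  ]
bl [0.6707 0.0049 0.05  ]
br [ 0.6737 -0.0725  0.05  ]
cap [ 0.5189 -0.2354  0.013 ]
```

View pics/w4z.png

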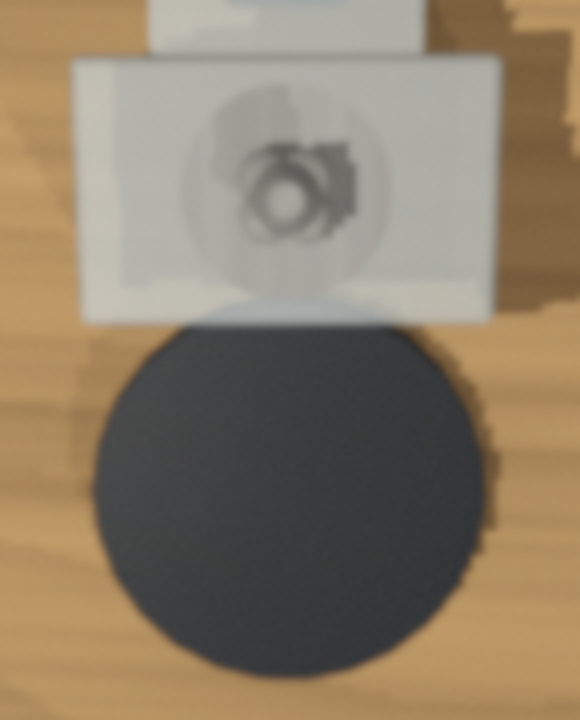

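```bash
python3 -m inch '0 0 0 49 0 -21.4 0;0 0 0 49 0 -21.4 0;0 0 0 49 20 -21.4 0;0 0 0 49 40 -21.4 0;0 0 0 0 40 0 0;0 0 0 0 0 0 0'
python3 - <<'E'
from workcell import bot
from h import *
d=bot.camera("wrist"); cv2.imwrite("pics/w5.png",d["color"])
o=bot.get_obs(); print(o["eef_pos"],Rn.from_quat(o["tool_rot"]).as_matrix().round(4),o["joint_pos"].round(3))
for r in bot.look_for("cap","wrist")[:3]: e=r["extent"]; print(r, onz(d,[(e[0]+e[2])/2,(e[1]+e[3])/2],.015))
tp=o["eef_pos"].copy(); tp[2]=.026; print(pix(d,tp), pix(d,[.519,-.2354,.026]))
np.savez("w5.npz",**{k:d[k] for k in ["fx","fy","cx","cy","extrinsics"]})
E
```

```text
clock: 10.78
eef_pos: [0.5156, -0.2313, 0.0871]
tool_rot: [0.51, -0.494, 0.488, -0.508]
ft_force: [0.1, 0.6, 0.9]
grip_width: 0.0857
[ 0.5179386  -0.2315618   0.08957384] [[ 0.038  -0.0042  0.9993]
 [-0.9993  0.002   0.038 ]
 [-0.0022 -1.     -0.0041]] [-0.42   0.472 -0.042  1.061  0.     2.683]
{'extent': [148.5, 356.4, 178.3, 381.5], 'conf': 0.81} [ 0.40294298 -0.16000007  0.015     ]
{'extent': [244.0, 180.1, 308.7, 242.7], 'conf': 0.79} [ 0.51924846 -0.23335004  0.015     ]
{'extent': [288.3, 338.7, 343.6, 368.2], 'conf': 0.75} [ 0.41962236 -0.26424095  0.015     ]
[273.31353074 218.92372468] [280.02789214 217.41306832]
```

View pics/w5.png

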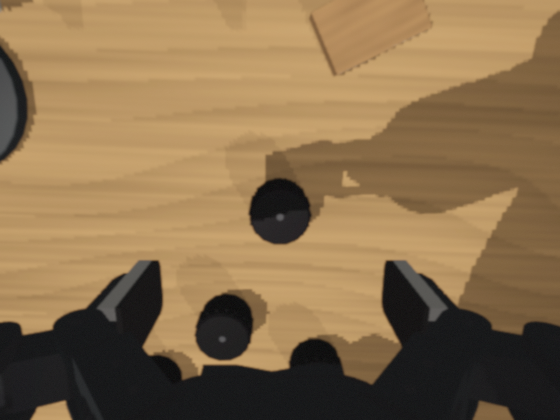

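```bash
python3 -m inch '0 0 0 3.8 40 1 0;0 0 0 0 30 0 0;0 0 0 0 12 0 0;0 0 0 0 0 0 0'
python3 - <<'E'
from workcell import bot
o=bot.get_obs(); print(o["eef_pos"],o["ft_force"])
E
```

```text
clock: 11.38
eef_pos: [0.522, -0.2357, 0.0096]
tool_rot: [-0.51, 0.49, -0.49, 0.51]
ft_force: [0.0, 0.6, 0.2]
grip_width: 0.0855
[ 0.52198624 -0.23570574  0.00955158] [0.03174422 0.60184805 0.24867104]
```

```bash
python3 -m inch '0 0 0 0 6 -2.5 0;0 0 0 0 0 0 0.3;0 0 0 0 0 0 0.6;0 0 0 0 0 0 0.8;0 0 0 0 0 0 0.8;0 0 0 0 0 0 0.8;0 0 0 0 0 0 0.8'
python3 - <<'E'
from workcell import bot
from h import *
d=bot.camera("wrist"); cv2.imwrite("pics/w6.png",d["color"])
o=bot.get_obs(); print(o["eef_pos"],o["ft_force"],o["grip_width"])
np.savez("w6.npz",**{k:d[k] for k in ["fx","fy","cx","cy","extrinsics"]})
E
```

```text
clock: 12.25
eef_pos: [0.5195, -0.2366, 0.0036]
tool_rot: [-0.509, 0.49, -0.491, 0.51]
ft_force: [-0.5, -0.8, 5.3]
grip_width: 0.0342
[ 0.51946381 -0.23654623  0.00357585] [-0.69568859 -1.14555909  4.67533262] 0.03428896745611225
```

View pics/w6.png

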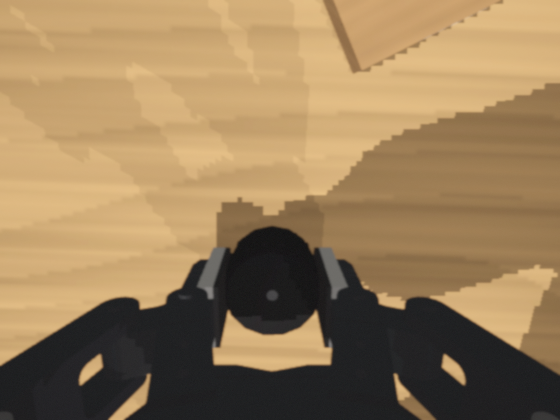

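Run:
```python
from h import *
d=dict(np.load("w6.npz")); print(onz(d,(272,295),.026), pix(d,[.51946,-.23655,.026]))
im=cv2.imread("pics/w6.png"); cv2.imwrite("pics/w6z.png",cv2.resize(im[210:350,190:360],None,fx=4,fy=4,interpolation=cv2.INTER_CUBIC))
g=cv2.cvtColor(im,cv2.COLOR_BGR2GRAY)
print([ (r,int(g[r,272])) for r in range(215,350,3)])
```

```text
[ 0.51970454 -0.23636595  0.026     ] [272.48459373 295.62901536]
[(215, 134), (218, 108), (221, 109), (224, 103), (227, 30), (230, 24), (233, 21), (236, 24), (239, 23), (242, 20), (245, 21), (248, 23), (251, 23), (254, 26), (257, 25), (260, 27), (263, 27), (266, 25), (269, 26), (272, 26), (275, 28), (278, 28), (281, 27), (284, 26), (287, 26), (290, 54), (293, 72), (296, 70), (299, 65), (302, 28), (305, 28), (308, 27), (311, 28), (314, 29), (317, 26), (320, 34), (323, 45), (326, 44), (329, 44), (332, 44), (335, 156), (338, 186), (341, 183), (344, 185), (347, 177)]
```

View pics/w6z.png

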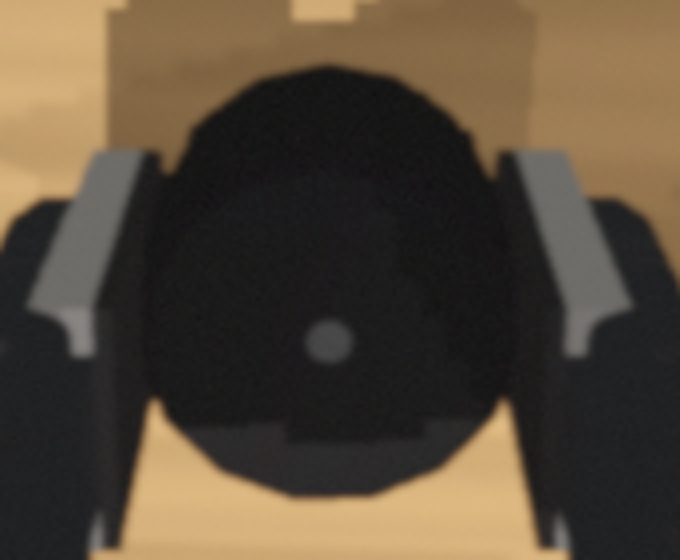

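```bash
python3 -m inch '0 0 0 0 -10 0 0.8;0 0 0 0 -40 0 0.8;0 0 0 0 -60 0 0.8;0 0 0 0 -20 0 0.8;0 0 0 0 0 0 0.8'
python3 - <<'E'
from workcell import bot
from h import *
o=bot.get_obs(); print(o["eef_pos"],o["ft_force"],o["ft_torque"],o["grip_width"])
d=bot.camera("wrist"); cv2.imwrite("pics/w7.png",d["color"]); d2=bot.camera("side"); cv2.imwrite("pics/s7.png",d2["color"])
E
```

```text
clock: 12.92
eef_pos: [0.5201, -0.2368, 0.135]
tool_rot: [-0.509, 0.489, -0.492, 0.51]
ft_force: [-0.0, -0.6, -0.3]
grip_width: 0.0344
[ 0.52010175 -0.23676106  0.13504576] [-0.02725762 -0.57136093 -0.27316307] [-0.06629908 -0.03093281  0.03308264] 0.0343751710359912
```

View pics/w7.png

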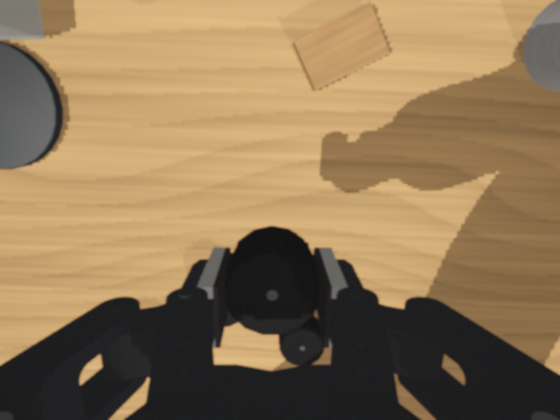

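View pics/s7.png

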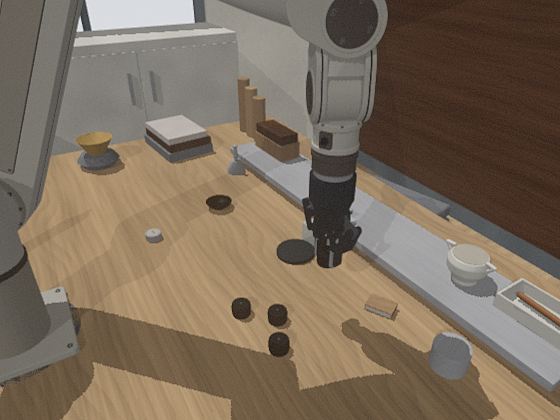

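```bash
python3 -m inch '0 0 0 -30 0 20 0.8;0 0 0 -45 0 31 0.8;0 0 0 -45 0 31 0.8;0 0 0 -45 0 31 0.8;0 0 0 -32.5 0 23.5 0.8;0 0 0 0 0 0 0.8;0 0 0 0 0 0 0.8;0 0 0 0 0 0 0.8'
python3 - <<'E'
from workcell import bot
from h import *
o=bot.get_obs(); print(o["eef_pos"],Rn.from_quat(o["tool_rot"]).as_matrix().round(4),o["ft_force"],o["ft_torque"],o["joint_pos"].round(3))
E
```

```text
clock: 14.02
eef_pos: [0.6466, -0.0348, 0.1319]
tool_rot: [0.51, -0.491, 0.49, -0.509]
ft_force: [0.6, 0.4, -0.8]
grip_width: 0.0341
[ 0.64656746 -0.03481928  0.13189905] [[ 3.670e-02 -2.000e-03  9.993e-01]
 [-9.993e-01 -2.000e-04  3.670e-02]
 [ 1.000e-04 -1.000e+00 -2.000e-03]] [ 0.64528786  0.38976478 -0.77835977] [ 0.0257875   0.01255001 -0.02276384] [-0.054  0.589  0.272  1.256 -0.     3.051]
```

```bash
python3 -m inch '0 0 0 -0.5 20 2.4 0.8;0 0 0 0 25 0 0.8;0 0 0 0 5 0 0.8;0 0 0 0 0 0 0.8'
python3 - <<'E'
from workcell import bot
from h import *
o=bot.get_obs(); print(o["eef_pos"],o["ft_force"])
for c,b in [("side",(270,170,390,280)),("scene",(230,170,350,280))]:
    d=bot.camera(c); cv2.imwrite(f"pics/{c}8z.png",cv2.resize(d["color"][b[1]:b[3],b[0]:b[2]],None,fx=5,fy=5,interpolation=cv2.INTER_CUBIC))
E
```

```text
clock: 14.52
eef_pos: [0.6497, -0.0338, 0.0829]
tool_rot: [0.509, -0.491, 0.491, -0.509]
ft_force: [-0.6, -0.1, -0.1]
grip_width: 0.0341
[ 0.64966098 -0.03383384  0.0829223 ] [-0.5516386  -0.06432311 -0.06780339]
```

View pics/side8z.png

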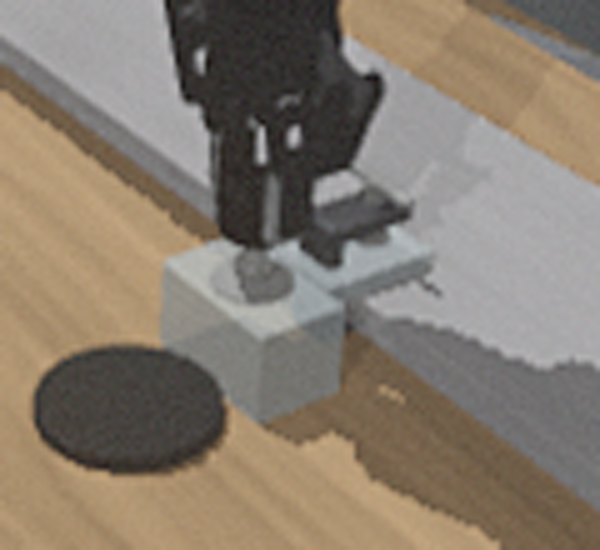

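View pics/scene8z.png

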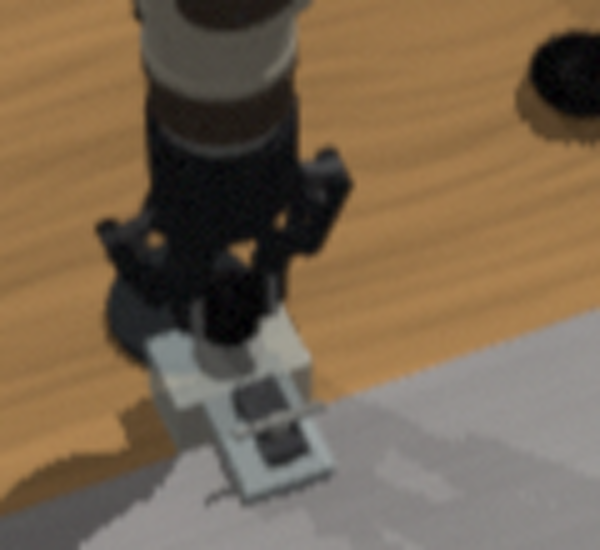

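```bash
python3 -m inch '0 0 0 0 6 0 0.8;0 0 0 0 4 0 0.8;0 0 0 0 2 0 0.8;0 0 0 0 0 0 0.8' | grep -E "eef|force"; python3 -m inch '0 0 0 0 1.5 0 0.8;0 0 0 0 1 0 0.8' | grep -E "eef|force"
```

```text
eef_pos: [0.6498, -0.0329, 0.0705]
ft_force: [-1.0, 0.3, -0.1]
eef_pos: [0.6501, -0.033, 0.0683]
ft_force: [-0.2, 0.2, 0.3]
```

```bash
python3 -m inch '0 0 0 0.9 0 -0.5 0.8;0 0 0 0 0.8 0 0.8' | grep -E "eef|force"; python3 -m inch '0 0 0 0 1 0 0.8' | grep -E "eef|force"; python3 -m inch '0 0 0 0 1 0 0.8' | grep -E "eef|force"
```

```text
eef_pos: [0.6496, -0.034, 0.0676]
ft_force: [-0.4, -0.3, -0.1]
eef_pos: [0.6496, -0.034, 0.0669]
ft_force: [-1.7, -0.0, 4.8]
eef_pos: [0.6497, -0.0339, 0.0664]
ft_force: [-2.7, 0.3, 7.1]
```

```bash
python3 -m inch '0 0 0 0 1 -0.6 0.8' | grep -E "eef|force|grip"; python3 -m inch '0 0 0 0 1 0 0.8' | grep -E "eef|force|grip";python3 -m inch '0 0 0 0 1 0 0.8' | grep -E "eef|force|grip"
```

```text
eef_pos: [0.6497, -0.0339, 0.0661]
ft_force: [-2.3, 0.8, 8.8]
grip_width: 0.0341
eef_pos: [0.6498, -0.034, 0.0656]
ft_force: [-2.9, 0.3, 9.6]
grip_width: 0.0341
eef_pos: [0.6497, -0.034, 0.0646]
ft_force: [-2.9, -0.6, 7.2]
grip_width: 0.034
```

```bash
python3 -m inch '0 0 0 0 1 0 0.8' | grep -E "eef|force|grip"; python3 -m inch '0 0 0 0 1 0 0.8' | grep -E "eef|force|grip";python3 -m inch '0 0 0 0 1 0 0.8' | grep -E "eef|force|grip";python3 -m inch '0 0 0 0 1 0 0.8' | grep -E "eef|force|grip"
```

```text
eef_pos: [0.6493, -0.0339, 0.0629]
ft_force: [-2.4, -0.0, 2.6]
grip_width: 0.0339
eef_pos: [0.649, -0.0339, 0.0605]
ft_force: [0.2, -0.9, -1.4]
grip_width: 0.0347
eef_pos: [0.6486, -0.0339, 0.0582]
ft_force: [2.2, -0.5, -4.4]
grip_width: 0.0341
eef_pos: [0.6486, -0.0339, 0.0574]
ft_force: [0.4, -0.4, -1.3]
grip_width: 0.0343
```

```bash
python3 -m inch '0 0 0 0 1 0 0.8' | grep -E "eef|force|grip"; python3 -m inch '0 0 0 0 1 0 0.8' | grep -E "eef|force|grip";python3 -m inch '0 0 0 0 1 0 0.8' | grep -E "eef|force|grip"
```

```text
eef_pos: [0.6488, -0.034, 0.0571]
ft_force: [-0.8, -0.4, -0.5]
grip_width: 0.0342
eef_pos: [0.649, -0.0339, 0.0566]
ft_force: [-0.3, 0.7, 0.6]
grip_width: 0.0341
eef_pos: [0.6491, -0.034, 0.0557]
ft_force: [-0.1, -0.1, -0.9]
grip_width: 0.0341
```

```bash
python3 -m inch '0 0 0 0 1 0 0.8' | grep -E "eef|force|grip"; python3 -m inch '0 0 0 0 1 0 0.8' | grep -E "eef|force|grip";python3 -m inch '0 0 0 0 0.7 0 0.8' | grep -E "eef|force|grip"
```

```text
eef_pos: [0.6492, -0.034, 0.0556]
ft_force: [-2.4, 0.2, 8.5]
grip_width: 0.0339
eef_pos: [0.6491, -0.034, 0.0556]
ft_force: [-4.3, 0.6, 12.5]
grip_width: 0.0341
eef_pos: [0.6492, -0.034, 0.0556]
ft_force: [-6.0, -0.4, 14.3]
grip_width: 0.0344
```

```bash
python3 -m inch '0 0 0 0 -0.7 -0.5 0.8;0 0 0 0 0 0 0.8;0 0 0 0 0 0 0.8' | grep -E "eef|force|grip"
python3 - <<'E'
from workcell import bot
from h import *
o=bot.get_obs(); print(o["eef_pos"],o["ft_force"])
for c,b in [("side",(270,170,390,280)),("scene",(230,170,350,280))]:
    d=bot.camera(c); cv2.imwrite(f"pics/{c}9.png",d["color"]); cv2.imwrite(f"pics/{c}9z.png",cv2.resize(d["color"][b[1]:b[3],b[0]:b[2]],None,fx=5,fy=5,interpolation=cv2.INTER_CUBIC))
d=bot.camera("wrist"); cv2.imwrite("pics/w9.png",d["color"]);print(bot.get_obs()["ft_force"])
E
```

```text
eef_pos: [0.6491, -0.0339, 0.0556]
ft_force: [-2.6, 0.2, 8.3]
grip_width: 0.034
[ 0.64914429 -0.03393463  0.05560599] [-2.59838086  0.21986401  8.32617612]
[-1.77463143  0.48596133  7.53087508]
```

View pics/side9z.png

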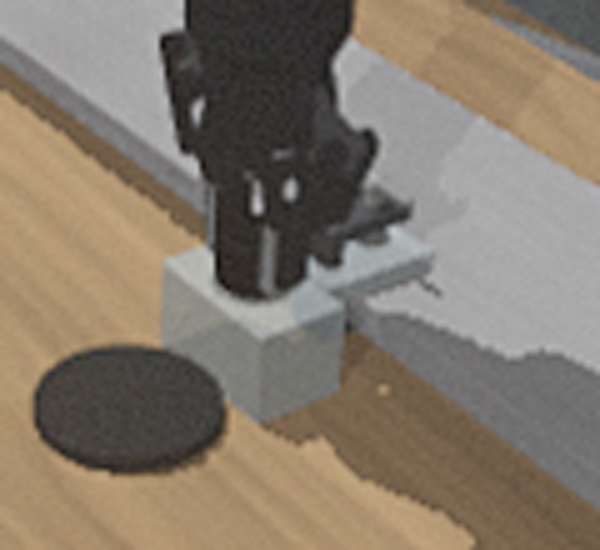

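View pics/side9.png

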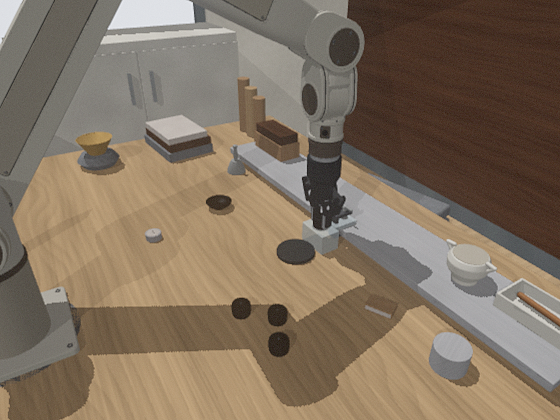

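View pics/w9.png

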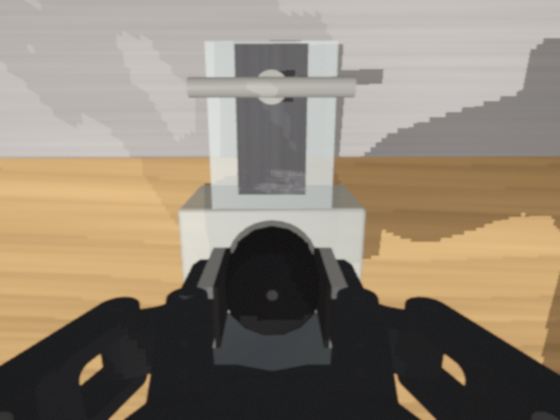

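View pics/scene9z.png

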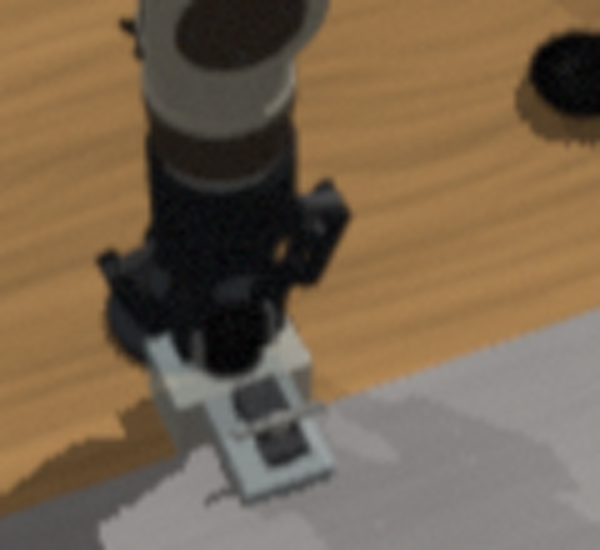

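```bash
python3 -m inch '0 0 0 0 0.7 0 0.8;0 0 0 0 0 0 0.8;0 0 0 0 0 0 0.8;0 0 0 0 0 0 0.8' | grep -E "clock|eef|force|grip"; python3 -m inch '0 0 0 0 0 0 0.8' | grep -E "force"; python3 -m inch '0 0 0 0 0 0 0.8' | grep -E "force"
```

```text
clock: 18.52
eef_pos: [0.6491, -0.0339, 0.0556]
ft_force: [-4.2, 0.7, 10.1]
grip_width: 0.034
ft_force: [-3.6, -0.2, 10.1]
ft_force: [-3.5, 0.2, 10.4]
```

```bash
python3 -c "
from workcell import bot
print(bot.job_done()); o=bot.get_obs(); print(o['clock'],o['ft_force'],o['eef_pos'])"
```

```text
the job is handed in; nothing more can be done
None
the job is handed in; nothing more can be done
```

The coaster is against the holder's front face, and the cap is pressed flat onto the steel collar with about 10 N still on it. I handed the job in at about 18.8 s of the 51 s allowed.

- **Coaster:** I slid it with two open fingertips behind its rim until the push force rose to about 5 N against the face. The wrist picture taken afterwards puts its centre 69 mm in front of the stud (70 expected), and within about 0.5 mm of the holder's centreline. Later side views show it still there.
- **Cap:** I took the farthest of the four look-alikes, 0.57 m from the base. It met the sprung balls where expected. The force peaked at 9.6 N, dropped at the click, and then the cap stopped hard with its rim calculated at 52 mm, the collar's upper face.
- **Final push:** The last readings were 10.1 to 10.4 N down, steady, with the cap still gripped and centred.
- **Sideways force:** About 3.5 N towards the robot remained at the end; I reduced it but did not remove it.
- **Measurement disagreements:** The scene and side cameras differed by several millimetres on absolute positions, so I relied on wrist-camera views and on contact.
- **Other objects:** Nothing else shows as moved in the last side picture. The state could not be read after hand-in, so the final second was not checked.

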